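Free the slotted clamp washer of a flat disc sander (left-hand knob)

ROBOT

A 6-joint arm with a two-finger parallel gripper is mounted at the origin on the work surface. World frame = base frame: x ahead of the robot, y to its left, z up, the work surface at z = 0. Lengths are in m, angles in degrees, forces in N, time in s.
With the tool pointing down it reaches from about 0.4 to 0.825 m from the base axis. Payload 7 kg.
Tool frame: the origin (TCP) lies midway between the tips of the shut fingers; the grasp point (between the pads) lies 19 mm behind it; z points along the fingers, y is the line along which they close (so a half turn about z gives the same grasp; the last joint's range is limited). The gripper opens to 88 mm and grips with 3 to 60 N. Pads are 19 mm wide; open, the fingers measure 130 mm over their backs; the gripper's body (78 mm by 193 mm) begins 47 mm behind the grasp point.
Start: joints at [-54.483, 20.546, 0.682, 0, -70.136, -16.507], TCP at [0.22, -0.638, 0.227] pointing down, gripper open.
Joint ranges: [-176.03, 176.03], [-82.01, 121.73], [-58.28, 71.71], [-173.87, 95.51], [-174.79, -0.11], [-173.66, 173.66]. Speed limits (degrees/s): [136.94, 136.94, 172.46, 180, 180, 180].

INTERFACE

Orientations are given as [roll, pitch, yaw] about the fixed x, y, z axes, in that order (R = Rz(yaw) Ry(pitch) Rx(roll)).
In Python, from plant import ctrl gives the robot as it stands. The module is installed in compiled form; this text tells all that it offers.
- The arm moves only by the tool send_rows, never from a script. Its argument "plan" is a list that holds one entry, the list of rows, each a list of 6 numbers: the shift along the tool's x, y, z in parts of the range, where 1.0 means 100 cm, then the turn, a rotation vector about the tool's x, y, z in shares of 60 degrees (1.0 is 60 degrees). A call has 1 to 8 rows; each row is the pose to reach, as a shift and turn from the pose commanded when the call began, along the tool's axes at that moment; what a row does not reach only later rows make up. A row lasts 1/12 s, in which the tool goes at most 41.7 mm and 7.16 degrees, less where a joint would pass 70% of its speed; a pose out of reach is approached as far as the arm can. Shift and turn numbers lie between -1 and 1, and a call with a number outside is refused. A call with a gripper value outside its range is refused whole. "fingers" is the opening, from 0 (shut) to 1 (fully open), set as the call begins (left out, the last holds). The fingers move at their own pace and stop on an object; the grip force is fixed at half the most. Time passes only in rows, so rows that repeat a pose let the fingers close. It gives the time, the measured TCP pose, the force, the opening and the grip force at its end, in the units of the state.
- ctrl.get_obs(): the state, without advancing time (a new reading comes with each control period).
- ctrl.snapshot(name): name is "scene" or "top" or "wrist"; returns a dict with "img" (384x512x3 uint8, red, green, blue), "K" (3x3 intrinsics, pixels), "pose" (4x4, takes a point from camera to world coordinates). Camera axes: x right, y down, z forward; pixel columns grow to the right and rows downward; lengths in m; the calibration is good to about 2 mm. A picture is of the moment at which its call begins. There is no depth.
- ctrl.close_job(): hands the job in; it is judged then, once.
The state is a dict: "clock": time; "joint_pos": joint angles; "qvel": joint speeds; "tau": joint torques, N m; "tool_pos": TCP position; "orientation": TCP orientation; "force": force on the tool from outside, world axes, zero at the start; "moment": the same for the moment, N m; "opening": finger opening in m; "gripper_force": force on a finger pad.
Only numpy, scipy, OpenCV 4.12 (cv2) and the standard library are available. Lean on these libraries where they do the work, as an engineer would, in place of code of your own. Each camera call takes 0.05 s, during which the arm holds its last target. There are 200 camera calls.

TASK

The sanding disc on the small flat sander is due for a change: loosen its wing knob, which has a left-hand thread and so undoes clockwise, until the slotted clamp washer under it is free, without wrenching the knob against its stops. Then draw the washer out flat by its tab, without tugging while the knob still holds it, and lay it down gently in the parts tray, flat on its underside. Leave the other things on the bench alone.

Things in the scene. Friction and masses are not known exactly. Their poses are not given: they have to be found in the camera images.
- knob: black wing knob on the sander's upright left-hand stud. Origin on the stud's axis under its steel skirt (40 mm across, 6 mm high), z up. Above a 26 mm hub stands the wing bar: 56 mm long (knob's x), 14 mm thick (y), 12 to 42 mm above the origin. Plastic: over 60 N of finger contact, from squeezing or wrenching on against a stop, spoils it; 25 N of grip is ample
- knob_grip (a point): point on the knob's axis, 34 mm above its origin, to grip the wing bar (x along the bar). Clockwise seen from above loosens: the knob climbs 1.25 mm per rad, takes about 0.12 N m to turn and stays where left. It has hard stops both ways, 2.6 rad apart. At the start it is 0 to 1.3 rad undone; the wing's direction does not tell how far
- stud (a point): where the stud's axis meets the sander's flat level abrasive disc, 60 mm above the bench; fixed, z up. The knob's underside is 5.4 mm above it when fully tight, 8.65 mm at the loose stop. The disc is 164 mm across; the round grey housing under it 188 mm, with a 40 mm high switch box reaching 140 mm out on its -x side
- washer: slotted steel clamp washer, loose, 0.1 to 0.17 kg, flat on the disc under the knob. Origin: underside, centre of its seat (on the stud's axis at the start), z up. Plate 5 mm thick: two prongs, 48 mm wide over both, reach to x -27 mm, with a 15 mm slot between, open to -x, round the 12 mm stud; a 26 mm wide tail reaches to x +106 mm. It comes out along +x
- lips (a point): middle between the tops of the two lips that stand 2.5 mm above the washer's plate at its prong ends (x -27 to -20.5 mm), 7.5 mm above the underside. After 2 to 4 mm of outward play they catch behind the knob's skirt, until the knob's underside is more than about 7.5 mm above the disc; then the washer slides out flat beneath it
- tab (a point): grip point on the washer's upright tab: the tab is 22 mm long (washer's x), 10 mm thick (washer's y), from 5 to 33 mm above the washer's underside, centred 92 mm along the washer's +x; this point is 30 mm above the underside; x as the washer's. Free, the washer drags with 2 to 6 N (more if pressed down); 60 mm out it is clear of skirt and wing
- tray: empty grey parts tray fixed to the bench, 180 mm (x) by 140 mm (y) outside, walls 4 mm thick and 28 mm high, floor 4 mm thick. Origin at the centre of its underside, z up
- dome: bystander: grey resin dome with a brim, 48 mm wide, 19 mm high; origin at the middle of its underside
- wheel: bystander: grey resin wheel, 44 mm wide, 14 mm high; origin at the middle of its underside
- paint_a: bystander: clear paint jar, 38 mm wide, 45 mm high, white cap; origin at the middle of its underside
- paint_b: bystander: amber paint jar, 38 mm wide, 45 mm high, black cap; origin at the middle of its underside
- glue: bystander: white glue bottle, 40 mm wide, 85 mm high; origin at the middle of its underside
- driver: bystander: screwdriver lying along its x, 150 mm long
- hull: bystander: grey resin vehicle body, 75 x 42 x 32 mm; origin at the middle of its underside
Things that resemble listed ones, but are neither listed nor needed, are in the scene too. What is shaped like the washer but green or turquoise is not meant.

How it is judged:
By the outcome, as a careful person would: the job done as asked, in the order asked, and still so for the second after the job is handed in, with the robot touching nothing.
It also fails if it takes over 72 s, if anything falls off the work surface, if the arm or the gripper's body presses on something with over 40 N, if the wrist force passes 120 N, or if a joint passes its speed limit or range.

## Working session

There is one attempt and no reset: what is moved stays moved. The work goes in short steps, Python scripts to look and compute and a tool call to move; the robot and the scene stay as the last step left them, time stands still between calls to the robot, and variables do not carry over. Pictures are saved under pics/ and viewed, at most 10 in all, crops included, and the job is handed in when it is done.

Besides the shell and the picture viewer there is one more tool, called after ">>>" as a command line: name --argument value ..., lists and objects as JSON in quotes. send_rows: Moves the arm, as the interface text tells. Its arguments: {"type":"object","properties":{"plan":{"type":"array","items":{"type":"array","items":{"type":"array","items":{"type":"number"}}}},"fingers":{"type":"number"}},"required":["plan"]}

```bash
mkdir -p pics; cat > h.py <<'E'
import numpy as np, cv2, pickle
from plant import ctrl
def snap(n,f=None):
    s=ctrl.snapshot(n); f=f or n
    cv2.imwrite(f'pics/{f}.png',s['img'][:,:,::-1]); pickle.dump({k:np.array(s[k]) for k in('img','K','pose')},open(f'pics/{f}.pkl','wb')); return s
def load(f): return pickle.load(open(f'pics/{f}.pkl','rb'))
def ray(s,u,v,z):
    d=s['pose'][:3,:3]@np.linalg.inv(s['K'])@[u,v,1]; o=s['pose'][:3,3]; return (o+d*(z-o[2])/d[2]).round(4)
def proj(s,p):
    q=s['K']@(s['pose'][:3,:3].T@(np.array(p)-s['pose'][:3,3])); return (q[:2]/q[2]).round(1)
def crop(f,u0,v0,u1,v1,k,out):
    cv2.imwrite(f'pics/{out}.png',cv2.resize(load(f)['img'][v0:v1,u0:u1,::-1],None,fx=k,fy=k,interpolation=cv2.INTER_CUBIC))
E
python3 - <<'E'
from h import *
a=snap('scene')['img'];b=snap('top');
for n in('scene','top'):
    s=load(n);print(n,s['pose'].round(3).tolist(),s['K'][0,0])
print(ctrl.get_obs())
c=np.hstack([a,b['img']])[:,:,::-1]
E
```

```text
scene [[-0.206, 0.545, -0.813, 1.606], [0.978, 0.134, -0.158, 0.179], [0.023, -0.828, -0.561, 0.874], [0.0, 0.0, 0.0, 1.0]] 462.5731350119263
top [[0.011, -0.997, 0.076, 0.34], [-1.0, -0.01, 0.014, -0.057], [-0.013, -0.077, -0.997, 1.44], [0.0, 0.0, 0.0, 1.0]] 468.4122311602115
{'clock': 0.1, 'joint_pos': array([-5.44827228e+01,  2.05861053e+01,  6.39618076e-01, -1.74342194e-02,
       -7.01365352e+01, -1.65075331e+01]), 'qvel': array([ 0.00627206, -0.13748888,  0.11064356,  0.04399782, -0.00177613,
        0.04191131]), 'tau': array([-2.38915563e-03, -5.84163594e+01,  2.93747342e+01,  7.01539546e+00,
        1.01643577e-02, -4.66920676e-05]), 'tool_pos': array([ 0.21970448, -0.63778149,  0.22573569]), 'orientation': array([ 1.79915742e+02, -7.87744448e-03, -1.60996186e+02]), 'force': array([-0.27535964,  0.26802025,  0.10555649]), 'moment': array([ 0.00106648,  0.0202742 , -0.03317993]), 'gripper_force': 0.0, 'opening': 0.08758633901269212}
```

View pics/top.png

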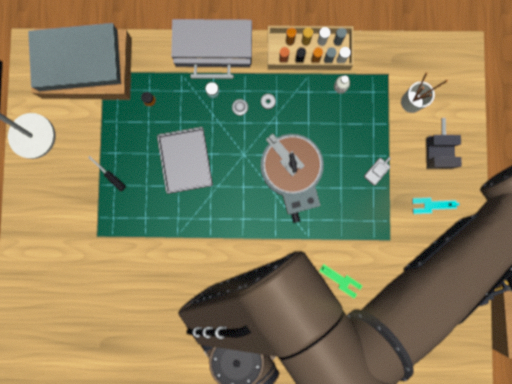

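View pics/scene.png

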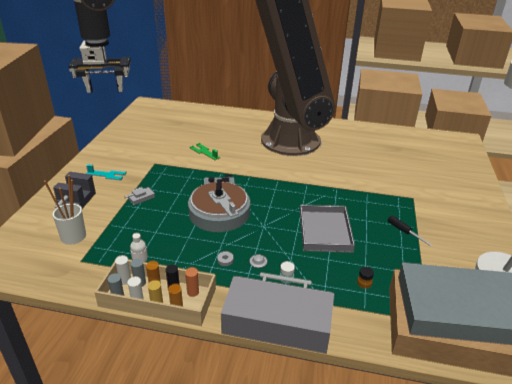

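Top view: the sander is at (292,163), with the black knob at about (292,161) and the grey steel washer's tail going to (271,140). The tray is at (185,160). Washer lookalikes are turquoise at (435,206) and green at (341,281). Neither is steel, so I choose the one on the sander and check it in a close crop.

```bash
python3 - <<'E'
from h import *
crop('top',252,122,332,202,7,'ct'); crop('scene',180,165,260,235,8,'cs')
a=cv2.imread('pics/ct.png');b=cv2.imread('pics/cs.png')
cv2.imwrite('pics/cc.png',np.hstack([cv2.resize(a,(400,400)),cv2.resize(b,(400,350))[:350] if 0 else cv2.copyMakeBorder(cv2.resize(b,(400,350)),0,50,0,0,cv2.BORDER_CONSTANT)]))
s=load('top')
# disc ellipse fit on brown pixels
im=s['img'].astype(int); m=((im[...,0]-im[...,2]>30)&(im[...,0]>90)).astype(np.uint8); m[:130]=0;m[200:]=0;m[:,:255]=0;m[:,330:]=0
c=max(cv2.findContours(m,0,2)[0],key=cv2.contourArea); e=cv2.fitEllipse(cv2.convexHull(c)); print(e, ray(s,*e[0],.06), e[1][0]/468*1.38)
for u,v in[(160,134),(201,127),(211,186),(167,193)]: print('tray',ray(s,u,v,.028))
E
```

```text
((291.9876403808594, 163.99745178222656), (53.8987922668457, 54.35663986206055), 98.50511932373047) [ 0.5122 -0.1479  0.06  ] 0.1589323361714681
tray [0.6047 0.2537 0.028 ]
tray [0.6274 0.1286 0.028 ]
tray [0.4468 0.0947 0.028 ]
tray [0.4242 0.2277 0.028 ]
```

View pics/cc.png

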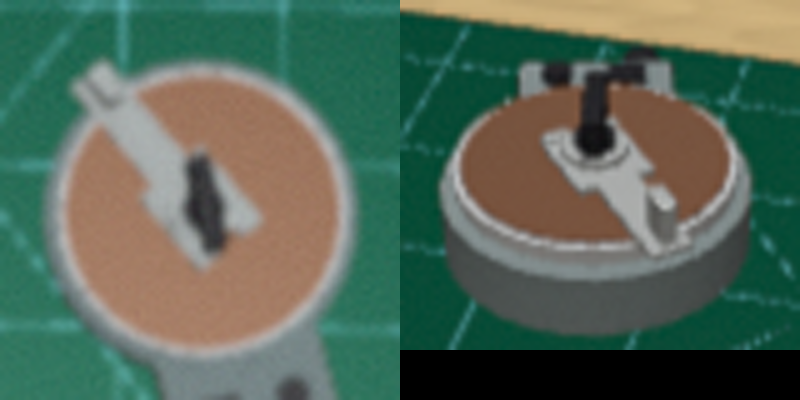

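The close crop confirms the choice. The grey steel washer has its prongs at the lower right (crop 230,245, top ≈ 298,171), and its tail with the upright tab runs to the upper left (crop 90,80). The wing bar spans crop (198,155)–(214,250).

```bash
cat >> h.py <<'E'
from scipy.spatial.transform import Rotation as R
def go(x,y,z,yaw):
    o=ctrl.get_obs(); A=R.from_euler('xyz',o['orientation'],degrees=True); B=R.from_euler('xyz',[180,0,yaw],degrees=True)
    print('shift cm',(A.inv().apply(np.array([x,y,z])-o['tool_pos'])*100).round(2),'turn',(A.inv()*B).as_rotvec(degrees=True).round(2))
def st():
    o=ctrl.get_obs(); print({k:np.round(o[k],4).tolist() for k in('clock','tool_pos','orientation','force','moment','opening','gripper_force')},'j6',o['joint_pos'][5].round(1))
E
python3 - <<'E'
from h import *
s=load('top');c=load('scene')
f=lambda x,y:(252+x/5,122+y/5)
print('wing',ray(s,*f(198,155),.107),ray(s,*f(214,250),.107))
p=(ray(s,*f(252,222),.067)+ray(s,*f(205,268),.067))/2;t=(ray(s,*f(103,62),.065)+ray(s,*f(72,88),.065))/2
print('prong',p,'tail',t,np.linalg.norm(t-p),np.degrees(np.arctan2(*(t-p)[1::-1])), 'axis',p+(t-p)*27/133)
for u,v in [(220,188)]: print('scene knobtop',ray(c,180+(598-400)/5,165+72/5,.107))
go(.505,-.15,.2,9.6)
E
```

```text
wing [ 0.5381 -0.1435  0.107 ] [ 0.4834 -0.1529  0.107 ]
prong [ 0.49075 -0.1643   0.067  ] tail [ 0.5916  -0.08045  0.065  ] 0.13116990889681981 39.7412472588508 axis [ 0.51122331 -0.14727782  0.06659398]
scene knobtop [ 0.4899 -0.1481  0.107 ]
shift cm [-42.86  36.83   2.62] turn [ 2.000e-02  1.200e-01 -1.706e+02]
```

Careful with the scale: shifts go in shares of 100 cm and turns go in shares of 60 degrees. That gives: -23.5 cm / 100 = -0.235, -20.5 cm / 100 = -0.205, -56 degrees / 60 = -0.9333.

>>> send_rows --plan '[[[-0.025,0.022,0,0,0,-0.1167],[-0.055,0.048,0,0,0,-0.2333],[-0.085,0.073,0,0,0,-0.35],[-0.115,0.099,0,0,0,-0.4667],[-0.145,0.125,0,0,0,-0.5833],[-0.175,0.15,0,0,0,-0.7],[-0.205,0.176,0,0,0,-0.8167],[-0.235,0.202,0,0,0,-0.9333]]]' --fingers 0.5

```text
clock: 0.77
tool_pos: [0.3766, -0.3688, 0.2264]
orientation: [180.0, 0.0, -104.7]
force: [0.8, -0.3, 0.4]
opening: 0.0451
gripper_force: 0.0
```

```bash
python3 - <<'E'
from h import *
st();go(.5112,-.1475,.2,9.6)
E
```

```text
{'clock': 0.7667, 'tool_pos': [0.3766, -0.3688, 0.2264], 'orientation': [179.9855, 0.0117, -104.6552], 'force': [0.7795, -0.2906, 0.3821], 'moment': [-0.0067, -0.098, -0.0055], 'opening': 0.0451, 'gripper_force': 0.0} j6 8.4
shift cm [-24.81  -7.42   2.64] turn [-0.0000e+00  2.0000e-02 -1.1426e+02]
```

To row units: -24.8 cm / 100 = -0.248, -21.7 cm / 100 = -0.217, -56 degrees / 60 = -0.9333.

>>> send_rows --plan '[[[-0.031,-0.009,0,0,0,-0.1167],[-0.062,-0.018,0,0,0,-0.2333],[-0.093,-0.028,0,0,0,-0.35],[-0.124,-0.037,0,0,0,-0.4667],[-0.155,-0.046,0,0,0,-0.5833],[-0.186,-0.056,0,0,0,-0.7],[-0.217,-0.065,0,0,0,-0.8167],[-0.248,-0.074,0.02,0,0,-0.9333]]]'

```text
clock: 1.43
tool_pos: [0.5146, -0.149, 0.2097]
orientation: [-179.8, -0.3, -48.6]
force: [1.5, -0.4, 0.5]
opening: 0.044
gripper_force: 0.0
```

To row units: -56 degrees / 60 = -0.9333.

>>> send_rows --plan '[[[0,0,0,0,0,-0.1167],[0,0,0,0,0,-0.2333],[0,0,0,0,0,-0.35],[0,0,0,0,0,-0.4667],[0,0,0,0,0,-0.5833],[0,0,0,0,0,-0.7],[0,0,0,0,0,-0.8167],[0,0,0,0,0,-0.9333]]]'

```text
clock: 2.1
tool_pos: [0.5116, -0.1502, 0.2062]
orientation: [-180.0, 0.0, 7.4]
force: [0.6, 0.6, 0.3]
opening: 0.0439
gripper_force: 0.0
```

```bash
python3 - <<'E'
from h import *
st();go(.5112,-.1475,.2,9.6)
s=snap('wrist','w1'); cv2.imwrite('pics/w1.png',cv2.resize(s['img'][:,:,::-1],(800,600)))
o=ctrl.get_obs(); print(np.round(s['pose'],3).tolist(),s['K'][0,0])
for n,p in dict(stud=(.5112,-.1475,.108),ta=(.5112+.092*np.cos(.6936),-.1475+.092*np.sin(.6936),.093)).items(): print(n,proj(s,p)*800/512)
E
```

```text
{'clock': 2.1, 'tool_pos': [0.5116, -0.1502, 0.2062], 'orientation': [-179.9894, 0.0397, 7.3551], 'force': [0.556, 0.5974, 0.3493], 'moment': [-0.1152, 0.1507, 0.0132], 'opening': 0.0439, 'gripper_force': 0.0} j6 92.6
shift cm [-0.   -0.27  0.62] turn [-0.01  0.04 -2.24]
[[0.129, -0.948, -0.29, 0.59], [-0.992, -0.123, -0.037, -0.14], [-0.0, 0.292, -0.956, 0.365], [0.0, 0.0, 0.0, 1.0]] 279.4972110656143
stud [392.65625 297.03125]
ta [310.15625 165.46875]
```

View pics/w1.png

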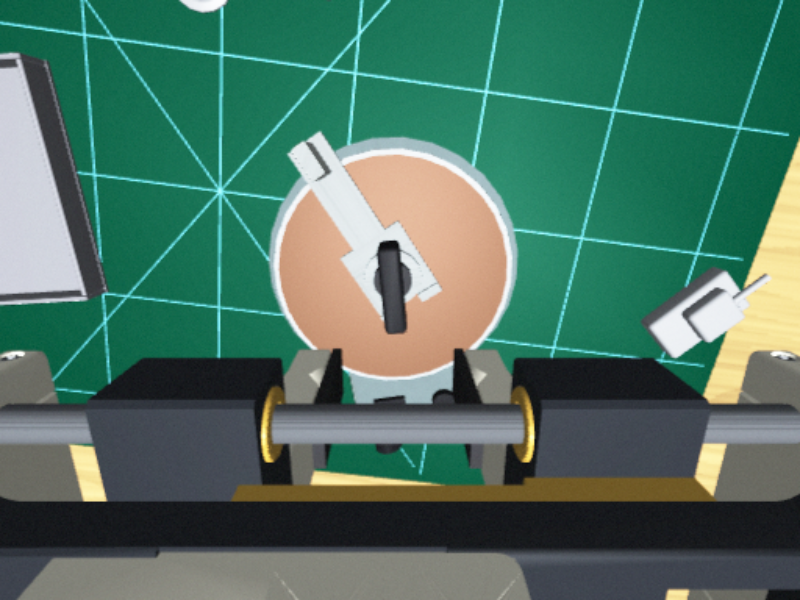

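The wrist view shows the wing bar from (388,243) to (396,325), with the tab top near (318,157).

```bash
python3 - <<'E'
from h import *
s=load('w1');k=.64
a,b=ray(s,388*k,243*k,.108),ray(s,396*k,325*k,.108);print(a,b,(a+b)/2,np.linalg.norm(a-b),np.degrees(np.arctan2(*(a-b)[1::-1])))
e=[ray(s,u*k,v*k,.065) for u,v in[(289,156),(321,132),(383,319),(440,290)]];print(e,np.degrees(np.arctan2(*(e[0]+e[1]-e[2]-e[3])[1::-1])))
print('tab',ray(s,318*k,157*k,.093))
a,b=(a,b)
go(.5112,-.1475,.0825,9)
crop('w1',170,70,300,225,5,'k1'); i=cv2.imread('pics/k1.png'); cv2.imwrite('pics/k1.png',cv2.resize(i,(500,596)))
E
```

```text
[ 0.5442 -0.1406  0.108 ] [ 0.4933 -0.1519  0.108 ] [ 0.51875 -0.14625  0.108  ] 0.052139236664914844 12.51688847081439
[array([ 0.5852, -0.0693,  0.065 ]), array([ 0.6026, -0.0889,  0.065 ]), array([ 0.4804, -0.1439,  0.065 ]), array([ 0.5076, -0.1818,  0.065 ])] 39.97439380119882
tab [ 0.5874 -0.093   0.093 ]
shift cm [ 1.000e-02 -2.600e-01  1.237e+01] turn [-0.01  0.04 -1.13]
```

View pics/k1.png

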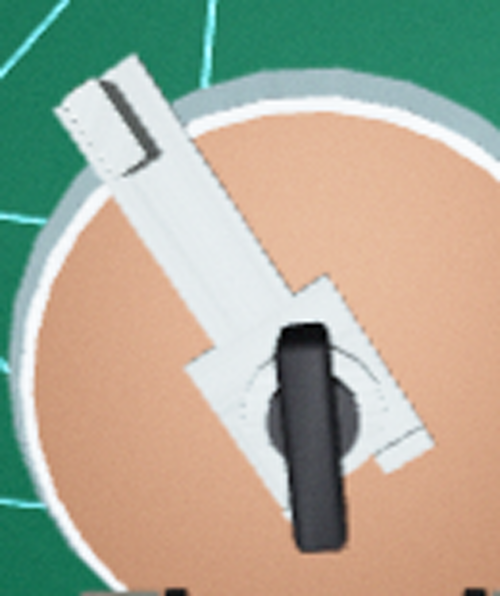

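```bash
python3 - <<'E'
from h import *
s=load('w1');g=lambda x,y,z:ray(s,170+x/3.846,70+y/3.846,z)
a,b=g(304,348,.1085),g(320,548,.1085);print(a,b,(a+b)/2,np.linalg.norm(a-b),np.degrees(np.arctan2(*(a-b)[1::-1])))
m=(g(98,82,.093)+g(150,160,.093))/2; w=np.radians(39.8); print('tab',m+.005*np.array([-np.sin(w),np.cos(w),0]), 'tab from stud', np.array([.5112,-.1475])+.092*np.array([np.cos(w),np.sin(w)]))
# skirt edge right (392,412)?
go(.5112,-.1475,.0825,9)
E
```

```text
[ 0.5398 -0.1418  0.1085] [ 0.4887 -0.1523  0.1085] [ 0.51425 -0.14705  0.1085 ] 0.05216761447488271 11.61148642388849
tab [ 0.58304945 -0.08815858  0.093     ] tab from stud [ 0.58188208 -0.08860991]
shift cm [ 1.000e-02 -2.600e-01  1.237e+01] turn [-0.01  0.04 -1.13]
```

To row units: 12.3 cm / 100 = 0.123, 11.5 cm / 100 = 0.115, -3.6 degrees / 60 = -0.06.

>>> send_rows --plan '[[[0.0013,-0.0028,0.02,0,0,-0.06],[0.0013,-0.0028,0.045,0,0,-0.06],[0.0013,-0.0028,0.07,0,0,-0.06],[0.0013,-0.0028,0.09,0,0,-0.06],[0.0013,-0.0028,0.105,0,0,-0.06],[0.0013,-0.0028,0.115,0,0,-0.06],[0.0013,-0.0028,0.123,0,0,-0.06],[0.0013,-0.0028,0.123,0,0,-0.06]]]'

```text
clock: 2.82
tool_pos: [0.512, -0.1473, 0.0822]
orientation: [-180.0, 0.1, 10.5]
force: [-0.5, 0.6, 0.9]
opening: 0.0439
gripper_force: 0.0
```

```bash
python3 - <<'E'
from h import *
st();go(.5125,-.1473,.0825,11)
E
```

```text
{'clock': 2.8167, 'tool_pos': [0.512, -0.1473, 0.0822], 'orientation': [-179.9756, 0.1329, 10.5307], 'force': [-0.4922, 0.5856, 0.8943], 'moment': [-0.1136, 0.169, -0.0156], 'opening': 0.0439, 'gripper_force': 0.0} j6 95.5
shift cm [ 0.05  0.01 -0.03] turn [-0.02  0.13 -0.47]
```

>>> send_rows --plan '[[[0,0,0,0,0,0],[0,0,0,0,0,0],[0,0,0,0,0,0],[0,0,0,0,0,0],[0,0,0,0,0,0],[0,0,0,0,0,0]]]' --fingers 0.1

```text
clock: 3.32
tool_pos: [0.5131, -0.1468, 0.0841]
orientation: [-180.0, -0.1, 10.6]
force: [-1.2, 3.9, 4.0]
opening: 0.0142
gripper_force: 29.7
```

```bash
python3 - <<'E'
from h import *
st()
E
```

```text
{'clock': 3.3167, 'tool_pos': [0.5131, -0.1468, 0.0841], 'orientation': [-179.9708, -0.0636, 10.6086], 'force': [-1.223, 3.8772, 3.965], 'moment': [1.3196, 0.7453, 0.1596], 'opening': 0.0142, 'gripper_force': 29.7232} j6 95.6
```

To row units: -0.07 cm / 100 = -0.0007, -0.06 cm / 100 = -0.0006, 32 degrees / 60 = 0.5333.

>>> send_rows --plan '[[[0,0,-0.0001,0,0,0.0667],[0,0,-0.0002,0,0,0.1333],[0,0,-0.0003,0,0,0.2],[0,0,-0.0004,0,0,0.2667],[0,0,-0.0005,0,0,0.3333],[0,0,-0.0005,0,0,0.4],[0,0,-0.0006,0,0,0.4667],[0,0,-0.0007,0,0,0.5333]]]'

```text
clock: 3.98
tool_pos: [0.5131, -0.1464, 0.0849]
orientation: [-179.9, -0.0, -21.6]
force: [-1.5, 7.2, 4.4]
opening: 0.014
gripper_force: 29.7
```

```bash
python3 - <<'E'
from h import *
st()
E
```

```text
{'clock': 3.9833, 'tool_pos': [0.5131, -0.1464, 0.0849], 'orientation': [-179.9196, -0.0348, -21.5729], 'force': [-1.4623, 7.193, 4.3538], 'moment': [2.587, 0.8102, 0.1082], 'opening': 0.014, 'gripper_force': 29.7254} j6 63.4
```

To row units: -0.12 cm / 100 = -0.0012, -0.11 cm / 100 = -0.0011, 38 degrees / 60 = 0.6333.

>>> send_rows --plan '[[[-0.0001,-0.0003,-0.0003,0,0,0.0667],[-0.0002,-0.0006,-0.0005,0,0,0.15],[-0.0003,-0.0007,-0.0007,0,0,0.2333],[-0.0003,-0.0007,-0.0008,0,0,0.3167],[-0.0003,-0.0007,-0.0009,0,0,0.4],[-0.0003,-0.0007,-0.001,0,0,0.4833],[-0.0003,-0.0007,-0.0011,0,0,0.5667],[-0.0003,-0.0007,-0.0012,0,0,0.6333]]]'

```text
clock: 4.65
tool_pos: [0.5134, -0.1458, 0.0858]
orientation: [-179.9, 0.0, -59.6]
force: [0.6, 5.7, -0.2]
opening: 0.0145
gripper_force: 29.7
```

```bash
python3 - <<'E'
from h import *
st()
E
```

```text
{'clock': 4.65, 'tool_pos': [0.5134, -0.1458, 0.0858], 'orientation': [-179.9062, 0.0045, -59.6371], 'force': [0.5732, 5.6859, -0.2499], 'moment': [1.8997, -0.069, 0.1204], 'opening': 0.0145, 'gripper_force': 29.7172} j6 25.2
```

To row units: -0.01 cm / 100 = -0.0001, 4 degrees / 60 = 0.0667.

>>> send_rows --plan '[[[0,0,0,0,0,0.0167],[0,0,0,0,0,0.0333],[0,0,0,0,0,0.05],[0,0,-0.0001,0,0,0.0667]]]'

```text
clock: 4.98
tool_pos: [0.5135, -0.1457, 0.0859]
orientation: [-179.9, 0.0, -63.4]
force: [1.1, 4.8, -0.1]
opening: 0.0138
gripper_force: 29.7
```

```bash
python3 - <<'E'
from h import *
st()
E
```

```text
{'clock': 4.9833, 'tool_pos': [0.5135, -0.1457, 0.0859], 'orientation': [-179.8971, 0.0092, -63.4227], 'force': [1.08, 4.759, -0.1182], 'moment': [1.8535, -0.1964, 0.1052], 'opening': 0.0138, 'gripper_force': 29.7178} j6 21.4
```

To row units: -0.01 cm / 100 = -0.0001, 4 degrees / 60 = 0.0667.

>>> send_rows --plan '[[[0,0,0,0,0,0.0167],[0,0,0,0,0,0.0333],[0,0,0,0,0,0.05],[0,0,-0.0001,0,0,0.0667]]]'

```text
clock: 5.32
tool_pos: [0.5135, -0.1457, 0.086]
orientation: [-179.9, 0.0, -67.4]
force: [0.8, 4.9, 0.3]
opening: 0.0138
gripper_force: 29.7
```

```bash
python3 - <<'E'
from h import *
st()
E
```

```text
{'clock': 5.3167, 'tool_pos': [0.5135, -0.1457, 0.086], 'orientation': [-179.8915, 0.016, -67.4222], 'force': [0.8286, 4.9301, 0.3044], 'moment': [1.9296, -0.2812, 0.128], 'opening': 0.0138, 'gripper_force': 29.7176} j6 17.4
```

To row units: -0.01 cm / 100 = -0.0001, 4 degrees / 60 = 0.0667.

>>> send_rows --plan '[[[0,0,0,0,0,0.0167],[0,0,0,0,0,0.0333],[0,0,0,0,0,0.05],[0,0,-0.0001,0,0,0.0667]]]'

```text
clock: 5.65
tool_pos: [0.5135, -0.1457, 0.0861]
orientation: [-179.9, 0.0, -71.4]
force: [1.0, 5.1, -1.0]
opening: 0.0141
gripper_force: 29.7
```

```bash
python3 - <<'E'
from h import *
st()
E
```

```text
{'clock': 5.65, 'tool_pos': [0.5135, -0.1457, 0.0861], 'orientation': [-179.889, 0.0245, -71.4263], 'force': [1.0089, 5.1075, -1.0444], 'moment': [1.9379, -0.4596, 0.0969], 'opening': 0.0141, 'gripper_force': 29.7175} j6 13.4
```

To row units: -0.01 cm / 100 = -0.0001, 4 degrees / 60 = 0.0667.

>>> send_rows --plan '[[[0,0,0,0,0,0.0167],[0,0,0,0,0,0.0333],[0,0,0,0,0,0.05],[0,0,-0.0001,0,0,0.0667]]]'

```text
clock: 5.98
tool_pos: [0.5136, -0.1456, 0.0862]
orientation: [-179.9, 0.0, -75.4]
force: [1.3, 6.0, -0.8]
opening: 0.0142
gripper_force: 29.7
```

```bash
python3 - <<'E'
from h import *
st()
E
```

```text
{'clock': 5.9833, 'tool_pos': [0.5136, -0.1456, 0.0862], 'orientation': [-179.8828, 0.0324, -75.4249], 'force': [1.2533, 6.0073, -0.7744], 'moment': [1.9416, -0.4437, 0.1543], 'opening': 0.0142, 'gripper_force': 29.7172} j6 9.4
```

To row units: -0.01 cm / 100 = -0.0001, 4 degrees / 60 = 0.0667.

>>> send_rows --plan '[[[0,0,0,0,0,0.0167],[0,0,0,0,0,0.0333],[0,0,0,0,0,0.05],[0,0,-0.0001,0,0,0.0667]]]'

```text
clock: 6.32
tool_pos: [0.5137, -0.1456, 0.0863]
orientation: [-179.9, 0.0, -79.4]
force: [1.9, 5.0, -0.3]
opening: 0.0138
gripper_force: 29.7
```

```bash
python3 - <<'E'
from h import *
st()
E
```

```text
{'clock': 6.3167, 'tool_pos': [0.5137, -0.1456, 0.0863], 'orientation': [-179.8857, 0.0382, -79.4186], 'force': [1.931, 4.999, -0.2942], 'moment': [1.9673, -0.4417, 0.2064], 'opening': 0.0138, 'gripper_force': 29.717} j6 5.4
```

To row units: 1.5 degrees / 60 = 0.025.

>>> send_rows --plan '[[[0,0,0,0,0,0.0083],[0,0,0,0,0,0.0167],[0,0,0,0,0,0.025]]]'

```text
clock: 6.57
tool_pos: [0.5137, -0.1456, 0.0863]
orientation: [-179.9, 0.0, -80.9]
force: [1.9, 5.4, 0.0]
opening: 0.0136
gripper_force: 29.7
```

```bash
python3 - <<'E'
from h import *
st()
E
```

```text
{'clock': 6.5667, 'tool_pos': [0.5137, -0.1456, 0.0863], 'orientation': [-179.8803, 0.0424, -80.8981], 'force': [1.9413, 5.4214, 0.0276], 'moment': [2.073, -0.3722, 0.0753], 'opening': 0.0136, 'gripper_force': 29.7183} j6 4.0
```

To row units: -0.01 cm / 100 = -0.0001, 4 degrees / 60 = 0.0667.

>>> send_rows --plan '[[[0,0,0,0,0,0.0167],[0,0,0,0,0,0.0333],[0,0,0,0,0,0.05],[0,0,-0.0001,0,0,0.0667]]]'

```text
clock: 6.9
tool_pos: [0.5138, -0.1456, 0.0864]
orientation: [-179.9, 0.1, -84.9]
force: [2.3, 5.1, -0.4]
opening: 0.0139
gripper_force: 29.7
```

```bash
python3 - <<'E'
from h import *
st()
E
```

```text
{'clock': 6.9, 'tool_pos': [0.5138, -0.1456, 0.0864], 'orientation': [-179.8749, 0.0511, -84.921], 'force': [2.2667, 5.0787, -0.4001], 'moment': [2.0444, -0.533, 0.1608], 'opening': 0.0139, 'gripper_force': 29.7173} j6 -0.1
```

To row units: -0.01 cm / 100 = -0.0001, 4 degrees / 60 = 0.0667.

>>> send_rows --plan '[[[0,0,0,0,0,0.0167],[0,0,0,0,0,0.0333],[0,0,0,0,0,0.05],[0,0,-0.0001,0,0,0.0667]]]'

```text
clock: 7.23
tool_pos: [0.5138, -0.1456, 0.0865]
orientation: [-179.9, 0.1, -88.9]
force: [2.9, 5.4, -2.3]
opening: 0.0137
gripper_force: 29.7
```

```bash
python3 - <<'E'
from h import *
st()
E
```

```text
{'clock': 7.2333, 'tool_pos': [0.5138, -0.1456, 0.0865], 'orientation': [-179.8746, 0.0588, -88.9184], 'force': [2.8556, 5.3701, -2.3482], 'moment': [2.0455, -0.6309, 0.1452], 'opening': 0.0137, 'gripper_force': 29.717} j6 -4.1
```

To row units: 4 degrees / 60 = 0.0667.

>>> send_rows --plan '[[[0,0,0,0,0,0.0167],[0,0,0,0,0,0.0333],[0,0,0,0,0,0.05],[0,0,0,0,0,0.0667]]]'

```text
clock: 7.57
tool_pos: [0.5139, -0.1456, 0.0865]
orientation: [-179.9, 0.1, -92.9]
force: [2.1, 4.7, -0.6]
opening: 0.0137
gripper_force: 29.7
```

```bash
python3 - <<'E'
from h import *
st()
E
```

```text
{'clock': 7.5667, 'tool_pos': [0.5139, -0.1456, 0.0865], 'orientation': [-179.8724, 0.0696, -92.9226], 'force': [2.0755, 4.6649, -0.6157], 'moment': [2.1265, -0.507, 0.1181], 'opening': 0.0137, 'gripper_force': 29.7186} j6 -8.1
```

To row units: -0.01 cm / 100 = -0.0001, 4 degrees / 60 = 0.0667.

>>> send_rows --plan '[[[0,0,0,0,0,0.0167],[0,0,0,0,0,0.0333],[0,0,0,0,0,0.05],[0,0,-0.0001,0,0,0.0667]]]'

```text
clock: 7.9
tool_pos: [0.514, -0.1456, 0.0867]
orientation: [-179.9, 0.1, -96.9]
force: [1.3, 6.0, -2.5]
opening: 0.0141
gripper_force: 29.7
```

```bash
python3 - <<'E'
from h import *
st()
E
```

```text
{'clock': 7.9, 'tool_pos': [0.514, -0.1456, 0.0867], 'orientation': [-179.8668, 0.0779, -96.9156], 'force': [1.2956, 6.0353, -2.4622], 'moment': [2.081, -0.7137, 0.1363], 'opening': 0.0141, 'gripper_force': 29.7176} j6 -12.1
```

To row units: 4 degrees / 60 = 0.0667.

>>> send_rows --plan '[[[0,0,0,0,0,0.0167],[0,0,0,0,0,0.0333],[0,0,0,0,0,0.05],[0,0,0,0,0,0.0667]]]'

```text
clock: 8.23
tool_pos: [0.5141, -0.1456, 0.0867]
orientation: [-179.9, 0.1, -100.9]
force: [1.9, 6.0, -0.6]
opening: 0.0138
gripper_force: 29.7
```

```bash
python3 - <<'E'
from h import *
st()
E
```

```text
{'clock': 8.2333, 'tool_pos': [0.5141, -0.1456, 0.0867], 'orientation': [-179.8656, 0.0874, -100.9129], 'force': [1.9269, 5.9607, -0.6047], 'moment': [2.1088, -0.6698, 0.138], 'opening': 0.0138, 'gripper_force': 29.7189} j6 -16.1
```

To row units: -0.01 cm / 100 = -0.0001, 4 degrees / 60 = 0.0667.

>>> send_rows --plan '[[[0,0,0,0,0,0.0167],[0,0,0,0,0,0.0333],[0,0,-0.0001,0,0,0.05],[0,0,-0.0001,0,0,0.0667]]]'

```text
clock: 8.57
tool_pos: [0.5141, -0.1456, 0.0868]
orientation: [-179.9, 0.1, -104.9]
force: [2.2, 6.1, -0.5]
opening: 0.0138
gripper_force: 29.7
```

```bash
python3 - <<'E'
from h import *
st()
E
```

```text
{'clock': 8.5667, 'tool_pos': [0.5141, -0.1456, 0.0868], 'orientation': [-179.8663, 0.0986, -104.9178], 'force': [2.1594, 6.1469, -0.4662], 'moment': [2.0678, -0.7738, 0.1033], 'opening': 0.0138, 'gripper_force': 29.719} j6 -20.1
```

>>> send_rows --plan '[[[0,0,0,0,0,0],[0,0,0,0,0,0],[0,0,0,0,0,0]]]' --fingers 0.5

```text
clock: 8.82
tool_pos: [0.5126, -0.1466, 0.0864]
orientation: [180.0, -0.0, -104.9]
force: [0.5, 0.1, -1.1]
opening: 0.0284
gripper_force: 0.0
```

>>> send_rows --plan '[[[0,0,-0.01,0,0,0],[0,0,-0.03,0,0,0],[0,0,-0.06,0,0,0],[0,0,-0.09,0,0,0],[0,0,-0.1,0,0,0],[0,0,-0.1,0,0,0]]]'

```text
clock: 9.32
tool_pos: [0.5146, -0.1469, 0.1905]
orientation: [-179.6, 0.1, -104.9]
force: [0.7, 0.6, -0.9]
opening: 0.0436
gripper_force: 0.0
```

```bash
python3 - <<'E'
from h import *
st()
s=snap('wrist','w2');i=s['img'][:,:,::-1]; cv2.imwrite('pics/w2.png',cv2.resize(i,(800,600)))
go(.5825,-.0884,.186,39.8);go(.5825,-.0884,.186,39.8-180)
E
```

```text
{'clock': 9.3167, 'tool_pos': [0.5146, -0.1469, 0.1905], 'orientation': [-179.642, 0.0711, -104.863], 'force': [0.7413, 0.624, -0.9073], 'moment': [0.0256, 0.0435, 0.003], 'opening': 0.0436, 'gripper_force': 0.0} j6 -20.0
shift cm [-7.4  -5.17  0.26] turn [  -0.16   -0.22 -144.69]
shift cm [-7.4  -5.17  0.26] turn [-0.17  0.12 35.31]
```

View pics/w2.png

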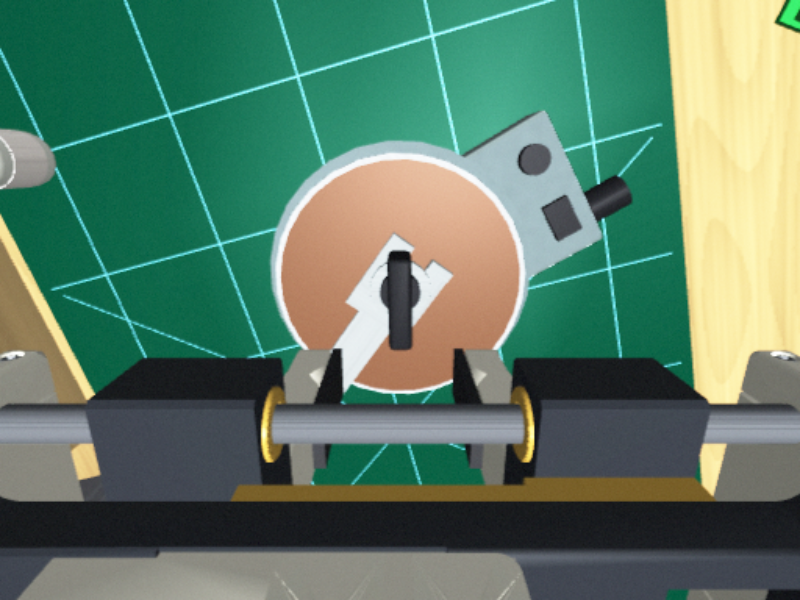

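The washer is still in place. The knob is turned, with its wing vertical at (400,300), and clear of the gripper. Next I move over the tab.

To row units: -7.4 cm / 100 = -0.074, -5.17 cm / 100 = -0.0517, 35.3 degrees / 60 = 0.5883.

>>> send_rows --plan '[[[-0.015,-0.01,0,0,0,0.1],[-0.03,-0.02,0,0,0,0.2],[-0.045,-0.03,0,0,0,0.3],[-0.06,-0.04,0,0,0,0.4],[-0.074,-0.0517,0,0,0,0.5],[-0.074,-0.0517,0.002,0.0028,0.0017,0.5883],[-0.074,-0.0517,0.002,0.0028,0.0017,0.5883],[-0.074,-0.0517,0.002,0.0028,0.0017,0.5883]]]'

```text
clock: 10.03
tool_pos: [0.5808, -0.0883, 0.1831]
orientation: [-179.9, -0.2, -140.0]
force: [0.1, -0.3, 0.1]
opening: 0.0438
gripper_force: 0.0
```

```bash
python3 - <<'E'
from h import *
st(); go(.5825,-.0884,.072,39.8-180)
E
```

```text
{'clock': 10.0333, 'tool_pos': [0.5808, -0.0883, 0.1831], 'orientation': [-179.9017, -0.1672, -140.0122], 'force': [0.0706, -0.2841, 0.0839], 'moment': [0.0648, 0.106, 0.0455], 'opening': 0.0438, 'gripper_force': 0.0} j6 -60.6
shift cm [-0.16 -0.1  11.11] turn [-0.1  -0.17  0.19]
```

To row units: 11 cm / 100 = 0.11, 10.2 cm / 100 = 0.102.

>>> send_rows --plan '[[[-0.001,-0.0006,0.02,0,0,0],[-0.001,-0.0006,0.045,0,0,0],[-0.001,-0.0006,0.07,0,0,0],[-0.001,-0.0006,0.09,0,0,0],[-0.001,-0.0006,0.102,0,0,0],[-0.001,-0.0006,0.11,0,0,0],[-0.001,-0.0006,0.11,0,0,0],[-0.001,-0.0006,0.11,0,0,0]]]'

```text
clock: 10.7
tool_pos: [0.5829, -0.0888, 0.0745]
orientation: [-179.8, -0.1, -140.1]
force: [0.5, -0.2, 0.7]
opening: 0.0438
gripper_force: 0.0
```

```bash
python3 - <<'E'
from h import *
st(); go(.5825,-.0884,.072,39.8-180)
E
```

```text
{'clock': 10.7, 'tool_pos': [0.5829, -0.0888, 0.0745], 'orientation': [-179.8151, -0.0691, -140.1229], 'force': [0.5243, -0.1583, 0.6709], 'moment': [-0.0256, -0.0099, -0.0242], 'opening': 0.0438, 'gripper_force': 0.0} j6 -60.8
shift cm [0.01 0.06 0.25] turn [-0.18 -0.07  0.08]
```

To row units: 0.3 cm / 100 = 0.003.

>>> send_rows --plan '[[[0,0,0.003,0,0,0],[0,0,0.003,0,0,0]]]'

```text
clock: 10.87
tool_pos: [0.5835, -0.0885, 0.072]
orientation: [-179.8, 0.0, -140.2]
force: [-0.1, 0.1, 0.0]
opening: 0.0436
gripper_force: 0.0
```

>>> send_rows --plan '[[[0,0,0,0,0,0],[0,0,0,0,0,0],[0,0,0,0,0,0],[0,0,0,0,0,0],[0,0,0,0,0,0],[0,0,0,0,0,0]]]' --fingers 0.05

```text
clock: 11.37
tool_pos: [0.5831, -0.0884, 0.0715]
orientation: [-179.8, -0.0, -140.2]
force: [0.1, -1.0, 0.9]
opening: 0.0098
gripper_force: 30.0
```

```bash
python3 - <<'E'
from h import *
st()
E
```

```text
{'clock': 11.3667, 'tool_pos': [0.5831, -0.0884, 0.0715], 'orientation': [-179.8061, -0.0357, -140.1835], 'force': [0.0718, -1.0313, 0.9066], 'moment': [-0.1626, 0.1261, -0.0486], 'opening': 0.0098, 'gripper_force': 30.009} j6 -60.8
```

To row units: -0.4 cm / 100 = -0.004, -0.3 cm / 100 = -0.003.

>>> send_rows --plan '[[[-0.001,0,0,0,0,0],[-0.002,0,0,0,0,0],[-0.003,0,0,0,0,0],[-0.004,0,0,0,0,0]]]'

```text
clock: 11.7
tool_pos: [0.5861, -0.086, 0.0714]
orientation: [-179.8, -0.1, -140.2]
force: [-1.2, -1.7, 1.7]
opening: 0.0098
gripper_force: 30.0
```

```bash
python3 - <<'E'
from h import *
st()
E
```

```text
{'clock': 11.7, 'tool_pos': [0.5861, -0.086, 0.0714], 'orientation': [-179.8136, -0.0646, -140.1882], 'force': [-1.1575, -1.7048, 1.7307], 'moment': [-0.4613, 0.646, -0.0359], 'opening': 0.0098, 'gripper_force': 29.9997} j6 -61.0
```

To row units: -0.4 cm / 100 = -0.004, -0.3 cm / 100 = -0.003.

>>> send_rows --plan '[[[-0.001,0,0,0,0,0],[-0.002,0,0,0,0,0],[-0.003,0,0,0,0,0],[-0.004,0,0,0,0,0]]]'

```text
clock: 12.03
tool_pos: [0.5893, -0.0833, 0.0714]
orientation: [-179.8, -0.0, -140.2]
force: [-1.6, -2.9, 2.2]
opening: 0.0096
gripper_force: 30.0
```

```bash
python3 - <<'E'
from h import *
st()
E
```

```text
{'clock': 12.0333, 'tool_pos': [0.5893, -0.0833, 0.0714], 'orientation': [-179.8097, -0.0496, -140.188], 'force': [-1.5685, -2.8831, 2.1812], 'moment': [-0.503, 0.7239, 0.0223], 'opening': 0.0096, 'gripper_force': 30.0001} j6 -61.2
```

The washer is past its play with about 3 N of drag, so it is free. I keep drawing it out.

To row units: -3 cm / 100 = -0.03, -2.7 cm / 100 = -0.027.

>>> send_rows --plan '[[[-0.003,0,0,0,0,0],[-0.007,0,0,0,0,0],[-0.011,0,0,0,0,0],[-0.015,0,0,0,0,0],[-0.019,0,0,0,0,0],[-0.023,0,0,0,0,0],[-0.027,0,0,0,0,0],[-0.03,0,0,0,0,0]]]'

```text
clock: 12.7
tool_pos: [0.6126, -0.0638, 0.0712]
orientation: [-179.8, -0.0, -140.2]
force: [-2.4, -0.4, 2.5]
opening: 0.0098
gripper_force: 30.0
```

```bash
python3 - <<'E'
from h import *
st()
E
```

```text
{'clock': 12.7, 'tool_pos': [0.6126, -0.0638, 0.0712], 'orientation': [-179.8139, -0.0463, -140.1807], 'force': [-2.3775, -0.4239, 2.5185], 'moment': [-0.5486, 0.7415, 0.0188], 'opening': 0.0098, 'gripper_force': 29.9997} j6 -62.7
```

To row units: -3.6 cm / 100 = -0.036, -2.4 cm / 100 = -0.024.

>>> send_rows --plan '[[[-0.004,0,0,0,0,0],[-0.009,0,0,0,0,0],[-0.014,0,0,0,0,0],[-0.019,0,0,0,0,0],[-0.024,0,0,0,0,0],[-0.029,0,0,0,0,0],[-0.033,0,0,0,0,0],[-0.036,0,0,0,0,0]]]'

```text
clock: 13.37
tool_pos: [0.6404, -0.0406, 0.0712]
orientation: [-179.8, -0.0, -140.2]
force: [-1.6, -1.7, -0.0]
opening: 0.01
gripper_force: 30.0
```

To row units: -4.5 cm / 100 = -0.045, -4 cm / 100 = -0.04.

>>> send_rows --plan '[[[0,0,-0.002,0,0,0],[0,0,-0.006,0,0,0],[0,0,-0.012,0,0,0],[0,0,-0.02,0,0,0],[0,0,-0.03,0,0,0],[0,0,-0.04,0,0,0],[0,0,-0.045,0,0,0],[0,0,-0.045,0,0,0]]]'

```text
clock: 14.03
tool_pos: [0.641, -0.0408, 0.1186]
orientation: [-179.7, 0.1, -140.2]
force: [0.6, 1.1, -1.8]
opening: 0.0094
gripper_force: 30.0
```

```bash
python3 - <<'E'
from h import *
st()
s=snap('scene','s3');w=snap('wrist','w3')
i=s['img'][100:292,170:426,::-1]; j=w['img'][:,:,::-1]
cv2.imwrite('pics/c3.png',np.vstack([cv2.resize(i,(400,300)),cv2.resize(j,(400,300))]))
t=np.radians(9.3);g=np.array([.5258,.1762])+.0525*np.array([np.cos(t),np.sin(t)]);print(g);go(*g,.115,9.3-180)
E
```

```text
{'clock': 14.0333, 'tool_pos': [0.641, -0.0408, 0.1186], 'orientation': [-179.7077, 0.1268, -140.1786], 'force': [0.6163, 1.0555, -1.8265], 'moment': [0.0989, -0.124, 0.0112], 'opening': 0.0094, 'gripper_force': 29.9985} j6 -64.2
[0.57760993 0.1846842 ]
shift cm [-9.66 21.32  0.1 ] turn [-0.19  0.05 30.5 ]
```

View pics/c3.png

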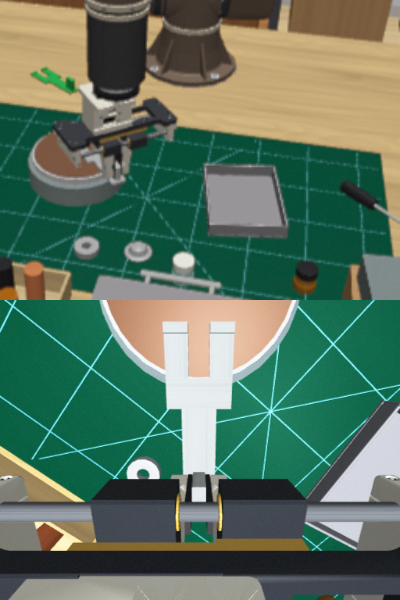

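The washer hangs straight in the gripper, with the prongs at (175–222,325) in the lower view. The tray is clear, so I carry it over.

To row units: 21.2 cm / 100 = 0.212, 19.8 cm / 100 = 0.198, 30.5 degrees / 60 = 0.5083.

>>> send_rows --plan '[[[-0.008,0.018,0,0,0,0.05],[-0.022,0.048,0,0,0,0.1167],[-0.036,0.079,0,0,0,0.1833],[-0.05,0.11,0,0,0,0.2667],[-0.064,0.141,0,0,0,0.35],[-0.078,0.172,0,0,0,0.4333],[-0.09,0.198,0,0,0,0.5083],[-0.096,0.212,0,0.0017,-0.0017,0.5083]]]'

```text
clock: 14.8
tool_pos: [0.5769, 0.1861, 0.115]
orientation: [-179.8, 0.2, -170.9]
force: [1.0, -0.3, -2.4]
opening: 0.01
gripper_force: 30.0
```

>>> send_rows --plan '[[[0,0,0,0,0,0],[0,0,0,0,0,0],[0,0,0,0,0,0],[0,0,0,0,0,0]]]'

```text
clock: 15.13
tool_pos: [0.5779, 0.1825, 0.1152]
orientation: [-179.7, 0.1, -170.7]
force: [-0.4, -0.4, -1.7]
opening: 0.0097
gripper_force: 30.0
```

```bash
python3 - <<'E'
from h import *
st()
w=snap('wrist','w4'); cv2.imwrite('pics/w4.png',cv2.resize(w['img'][:,:,::-1],(800,600)))
go(.5776,.1847,.0152,9.3-180)
E
```

```text
{'clock': 15.1333, 'tool_pos': [0.5779, 0.1825, 0.1152], 'orientation': [-179.7277, 0.1426, -170.7238], 'force': [-0.3568, -0.4488, -1.6607], 'moment': [0.0308, -0.1074, 0.0351], 'opening': 0.0097, 'gripper_force': 29.9983} j6 -117.1
shift cm [ 0.03  0.28 10.01] turn [-0.27  0.15 -0.05]
```

View pics/w4.png

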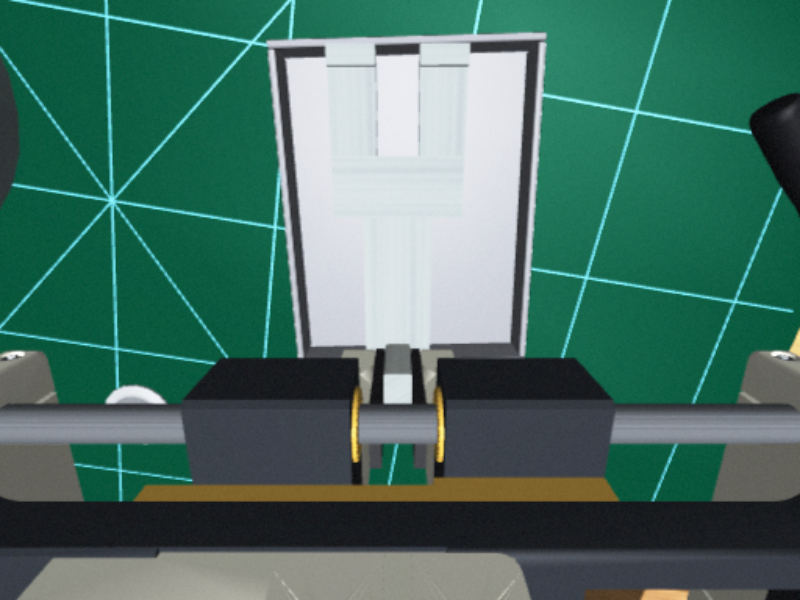

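The washer is aligned over the tray, whose far outer rim corners are at (268,42) and (546,35). I check the tray position from these.

```bash
python3 - <<'E'
from h import *
w=load('w4');k=.64
a,b=ray(w,268*k,42*k,.028),ray(w,546*k,35*k,.028);m=(a+b)/2;d=(a-b)/np.linalg.norm(a-b);print(a,b,np.linalg.norm(a-b))
n=np.array([-d[1],d[0],0]); n*=np.sign(n[0]); c=m+.09*n; print('centre',c,np.degrees(np.arctan2(n[1],n[0])))
for u,v in[(327,44),(376,44),(422,44),(470,44),(331,156),(463,156)]: print(ray(w,u*k,v*k,.109),end='')
E
```

```text
[0.4537 0.0962 0.028 ] [0.4284 0.2326 0.028 ] 0.13872652954644257
centre [0.52954064 0.18081359 0.028     ] 10.508022140232407
[0.466  0.1402 0.109 ][0.4634 0.1565 0.109 ][0.4609 0.1717 0.109 ][0.4583 0.1876 0.109 ][0.5015 0.1457 0.109 ][0.4938 0.1927 0.109 ]
```

To row units: 9.1 cm / 100 = 0.091, 8.5 cm / 100 = 0.085, -0.7 degrees / 60 = -0.0117.

>>> send_rows --plan '[[[-0.0025,0.004,0.005,0,0,-0.0117],[-0.0025,0.004,0.02,0,0,-0.0117],[-0.0025,0.004,0.04,0,0,-0.0117],[-0.0025,0.004,0.06,0,0,-0.0117],[-0.0025,0.004,0.075,0,0,-0.0117],[-0.0025,0.004,0.085,0,0,-0.0117],[-0.0025,0.004,0.091,0,0,-0.0117],[-0.0025,0.004,0.091,0,0,-0.0117]]]'

```text
clock: 15.85
tool_pos: [0.5796, 0.1868, 0.0232]
orientation: [-179.7, 0.1, -170.0]
force: [-1.1, 0.2, -1.4]
opening: 0.0097
gripper_force: 30.0
```

```bash
python3 - <<'E'
from h import *
st();go(.580,.187,.0155,-170)
E
```

```text
{'clock': 15.85, 'tool_pos': [0.5796, 0.1868, 0.0232], 'orientation': [-179.6938, 0.068, -170.0039], 'force': [-1.0691, 0.1967, -1.4372], 'moment': [0.0014, -0.0788, 0.0393], 'opening': 0.0097, 'gripper_force': 29.9983} j6 -116.8
shift cm [-0.04  0.02  0.77] turn [-0.31  0.07 -0.  ]
```

To row units: 0.68 cm / 100 = 0.0068, 0.65 cm / 100 = 0.0065.

>>> send_rows --plan '[[[0,0,0.0015,0,0,0],[0,0,0.003,0,0,0],[0,0,0.0042,0,0,0],[0,0,0.0052,0,0,0],[0,0,0.006,0,0,0],[0,0,0.0065,0,0,0],[0,0,0.0068,0,0,0],[0,0,0.0068,0,0,0]]]'

```text
clock: 16.52
tool_pos: [0.5801, 0.1874, 0.0178]
orientation: [-179.7, 0.2, -170.0]
force: [0.5, -0.3, -1.4]
opening: 0.0101
gripper_force: 30.0
```

```bash
python3 - <<'E'
from h import *
st()
E
```

```text
{'clock': 16.5167, 'tool_pos': [0.5801, 0.1874, 0.0178], 'orientation': [-179.7456, 0.1797, -169.9898], 'force': [0.469, -0.3324, -1.4095], 'moment': [0.0571, -0.0224, -0.0372], 'opening': 0.0101, 'gripper_force': 29.9985} j6 -116.8
```

To row units: 0.2 cm / 100 = 0.002, 0.15 cm / 100 = 0.0015.

>>> send_rows --plan '[[[0,0,0.0005,0,0,0],[0,0,0.001,0,0,0],[0,0,0.0015,0,0,0],[0,0,0.002,0,0,0],[0,0,0.002,0,0,0]]]'

```text
clock: 16.93
tool_pos: [0.5801, 0.1874, 0.0157]
orientation: [-179.7, 0.2, -170.0]
force: [-1.1, 0.2, -0.4]
opening: 0.0097
gripper_force: 30.0
```

```bash
python3 - <<'E'
from h import *
st()
E
```

```text
{'clock': 16.9333, 'tool_pos': [0.5801, 0.1874, 0.0157], 'orientation': [-179.7403, 0.1777, -169.9857], 'force': [-1.1181, 0.1754, -0.4137], 'moment': [0.0306, 0.1305, 0.0025], 'opening': 0.0097, 'gripper_force': 29.9984} j6 -116.8
```

To row units: 0.05 cm / 100 = 0.0005, 0.04 cm / 100 = 0.0004.

>>> send_rows --plan '[[[0,0,0.0002,0,0,0],[0,0,0.0004,0,0,0],[0,0,0.0005,0,0,0]]]'

```text
clock: 17.18
tool_pos: [0.5802, 0.1874, 0.0154]
orientation: [-179.7, 0.2, -170.0]
force: [0.3, 0.3, 2.7]
opening: 0.0096
gripper_force: 30.0
```

```bash
python3 - <<'E'
from h import *
st()
E
```

```text
{'clock': 17.1833, 'tool_pos': [0.5802, 0.1874, 0.0154], 'orientation': [-179.7438, 0.1892, -169.9853], 'force': [0.3455, 0.3282, 2.7039], 'moment': [-0.0944, 0.3255, 0.0175], 'opening': 0.0096, 'gripper_force': 30.0006} j6 -116.8
```

The washer is down, with gentle contact. I release to about 35 mm and lift.

>>> send_rows --plan '[[[0,0,0,0,0,0],[0,0,0,0,0,0],[0,0,0,0,0,0],[0,0,0,0,0,0]]]' --fingers 0.4

```text
clock: 17.52
tool_pos: [0.5801, 0.1874, 0.0152]
orientation: [-179.7, 0.2, -170.0]
force: [-0.7, -0.4, 0.5]
opening: 0.0312
gripper_force: 0.0
```

To row units: -16 cm / 100 = -0.16, -14 cm / 100 = -0.14.

>>> send_rows --plan '[[[0,0,-0.005,0,0,0],[0,0,-0.02,0,0,0],[0,0,-0.045,0,0,0],[0,0,-0.075,0,0,0],[0,0,-0.11,0,0,0],[0,0,-0.14,0,0,0],[-0.06,0,-0.16,0,0,0],[-0.06,0,-0.16,0,0,0]]]'

```text
clock: 18.18
tool_pos: [0.6416, 0.1994, 0.1805]
orientation: [-179.8, 0.6, -169.9]
force: [0.9, 0.0, 0.5]
opening: 0.0353
gripper_force: 0.0
```

```bash
python3 - <<'E'
from h import *
st()
w=snap('wrist','w5')['img'];s=snap('scene','s5')['img'][150:294,170:362]
cv2.imwrite('pics/c5.png',np.vstack([cv2.resize(w,(400,300)),cv2.resize(s,(400,300))])[:,:,::-1])
E
```

```text
{'clock': 18.1833, 'tool_pos': [0.6416, 0.1994, 0.1805], 'orientation': [-179.8419, 0.5772, -169.9089], 'force': [0.9196, 0.0108, 0.546], 'moment': [0.1458, -0.2011, 0.0309], 'opening': 0.0353, 'gripper_force': 0.0} j6 -114.2
```

View pics/c5.png

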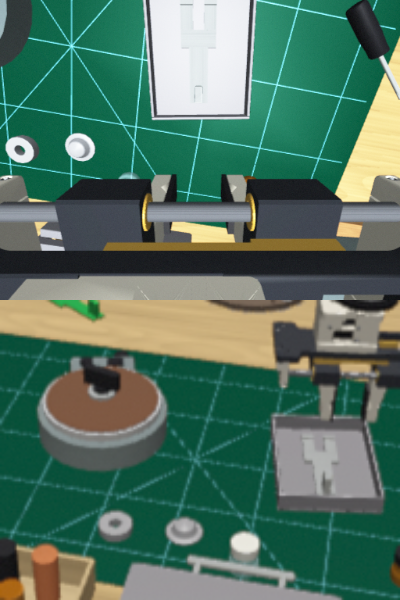

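The washer lies flat in the tray (lower view, about 322,465), its tab upright and the gripper clear of it. The bystanders look undisturbed.

```bash
python3 -c "
from plant import ctrl
print(ctrl.close_job())"
```

```text
the job is handed in; nothing more can be done
None
```

The job is handed in: I loosened the knob about 115° clockwise without feeling a stop, drew the washer out flat by its tab with about 3 N of drag, and laid it flat on its underside in the tray.

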